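# Open the safety-capped dye jug at the papermaking stall

## Robot

A 6-joint arm with a two-finger parallel gripper is mounted at the origin on the work surface. World frame = base frame: x ahead of the robot, y to its left, z up, the work surface at z = 0. Lengths are in m, angles in rad, forces in N, time in s.
With the tool pointing down it reaches from about 0.325 to 0.775 m from the base axis. Payload 5.5 kg.
Tool frame: the origin (TCP) lies between the finger pads; the fingertips stand 14 mm ahead of it and the grasp point (between the pads) lies 5 mm behind it; z points along the fingers, y is the direction in which the jaws open and shut (so a half turn about z gives the same grasp; the last joint's range is limited). The gripper opens to 85 mm and grips with 20 to 120 N. Pads are 22 mm wide; open, the fingers measure 114 mm over their backs; the gripper's body (76 mm by 85 mm) begins 54 mm behind the grasp point. The pads swing forward as they close: fully open they stand 13 mm farther back than shut.
Start: joints at [1.072, 0.091, 1.231, -0, 1.82, -0.057], TCP at [0.257, 0.542, 0.245] pointing down, gripper open.
Joint ranges: [-2.87, 2.87], [-0.86, 2.18], [0.17, 2.46], [-1.51, 4.65], [0.06, 2.69], [-2.65, 2.65]. Speed limits (rad/s): [2.57, 2.57, 3.01, 3.14, 3.14, 3.14].

## Interface

Orientations are given as a unit quaternion [w, x, y, z].
In Python, from rig import sense, snapshot, close_job gives the robot as it stands.
- The arm moves only by the tool arm_command, never from a script. Its argument "deltas" is a list of rows, each a list of 5 numbers: the opening, from 0 (shut) to 1 (fully open), then the shift along the tool's x, y, z in mm, then the turn about the tool's z in rad. In form: [[grip, x, y, z, twist], ...]. A call has exactly 8 rows; each row is the pose to reach, as a shift and turn from the pose measured when the call began, along the tool's axes at that moment; what a row does not reach only later rows make up. A row lasts 1/12 s, in which the tool goes at most 41.7 mm and 7.16 degrees, less where a joint would pass 70% of its speed; a pose out of reach is approached as far as the arm can. A call with a gripper value outside its range is refused whole. The fingers move at their own pace and stop on an object; the grip force is fixed at half the most. Time passes only in rows, so rows that repeat a pose let the fingers close, or fill a call up. It gives the time, the measured TCP pose, the force and the opening at its end, in the units of the state.
- sense(): the state, without advancing time (a new reading comes with each control period).
- snapshot(name): name is "scene" or "side" or "wrist"; returns a dict with "color" (400x640x3 uint8, blue, green, red), "fx", "fy", "cx", "cy" (pixels), "rvec" (rotation vector, rad) and "tvec" (3), from world to camera coordinates, as OpenCV has them. Camera axes: x right, y down, z forward; pixel columns grow to the right and rows downward; lengths in m; the calibration is good to about 2 mm. A picture is of the moment at which its call begins. There is no depth.
- close_job(): hands the job in, once; it reports no verdict.
The state is a dict: "time": time; "joint_pos": joint angles; "dq": joint speeds; "tau": joint torques, N m; "ee_pos": TCP position; "tcp_rot": TCP orientation; "ft_force": force on the tool from outside, world axes, zero at the start; "ft_torque": the same for the moment, N m; "gripper_width": opening from 0.0 (shut) to 1.0 (fully open).
Only numpy, scipy, OpenCV 4.12 (cv2) and the standard library are available. Lean on these libraries where they do the work, as an engineer would, in place of code of your own. Each camera call takes 0.05 s, during which the arm holds its last target.

## Task

Get ready to measure out dye for the paper vat. First put the yellow liner cup, upright, inside the matching blue cup so that the two stand fully nested on the table, and let go of it. Then open the dye jug: push its red safety cap down, keep it down while you twist it counter-clockwise until it is free of the neck, lift it off and finish while still holding it, upright and still, a few centimetres clear above the jug's mouth. Leave the squeeze bottles and the small wooden frame alone.

Things in the scene. Friction and masses are not known exactly. Their poses are not given: they have to be found in the camera images.
- yellow_cup: loose yellow plastic cup, 92 mm tall, open top, 60 g. The body tapers from 32 mm diameter at the foot to 52 mm at 60 mm height; above a step is a straight collar, 62 mm outer diameter, 60 to 92 mm high, 2.5 mm wall. Origin: centre of the underside, z up. Nested, its step rests on the blue rim: origin 32 mm above the blue cup's, whole collar proud, about 2.5 mm sideways play.
- blue_cup: loose blue plastic cup of exactly the same shape and size as the yellow one, standing upright on the table. Origin: centre of the underside, z up. It and the yellow cup stand one to the left and one to the right, either way round, about 110 mm or more between axes.
- jug: white dye jug with a blue band, 80 mm diameter, fixed: it is held in a 116 mm square, 30 mm tall wooden block screwed to the table. Origin: on its axis at table height, z up. Its shoulder is at 104 mm height and its neck ends at 120 mm.
- jug_mouth (a point): centre of the jug's mouth, the neck's top, 120 mm above the table on the jug's axis.
- cap: red push-and-turn cap, loose, 50 g, held by three hidden lugs. Round skirt 52 mm diameter, 20 mm tall; its flat top carries a wing (grip bar) 44 mm long along x, 14 mm thick along y, from 20 to 44 mm above the origin. Origin: centre of the skirt's underside, z up. Locked: origin 111 mm above the table, wing top at 155 mm, axes parallel to the jug's. White arrows show the opening turn.
- cap_wing (a point): middle of the cap's wing, on its axis, 32 mm above its origin (12 mm above the flat top, 12 mm below the wing's top). While pushed down the cap turns counter-clockwise seen from above: free of the lock between 58 and 77 degrees (best 67), stop at about 80; then it lifts straight up and is clear of the neck after 10 mm.
- jug_spring (a joint): travel of the spring plunger under the cap, m: 0 locked, grows as the cap is pushed down, -0.003 with the cap off. It pushes up with 5 N at 0 and 1.5 N more per mm. The cap turns only when pushed at least 4 mm down (about 11 N); best 5 to 6 mm (12.5 to 14 N); the skirt meets the jug's shoulder at 7 mm.
- squeeze_pink: bystander: loose squeeze bottle with pink dye, 58 mm diameter, 158 mm tall with its nozzle; origin at the centre of the underside.
- squeeze_green: bystander: the same squeeze bottle with yellow-green dye.
- deckle: bystander: small loose wooden frame, 100 by 150 by 16 mm, lying flat beyond the work; origin at the centre of its underside.
Things that resemble listed ones, but are neither listed nor needed, are in the scene too. Of the things that look like the yellow_cup, take the one that is farthest from the robot's base at the start. What is shaped like the jug but orange is not meant.

How it is judged:
By the outcome, as a careful person would: the job done as asked, in the order asked, and still so for the second after the job is handed in, while the arm keeps its last pose, push and grip.
It also fails if it takes over 58 s, if anything falls off the work surface, if the arm or the gripper's body presses on something with over 40 N, if the wrist force passes 120 N, or if a joint passes its speed limit or range.

## Working session

There is one attempt and no reset: what is moved stays moved. The work goes in short steps, Python scripts to look and compute and a tool call to move; the robot and the scene stay as the last step left them, time stands still between calls to the robot, and variables do not carry over. Pictures are saved under pics/ and viewed, and the job is handed in when it is done.

Besides the shell and the picture viewer there is one more tool, called after "Request:" as name([rows], argument=value, ...), one row to a line, values as JSON. arm_command: Moves the arm, as the interface text tells. Its arguments: {"type":"object","properties":{"deltas":{"type":"array","items":{"type":"array","items":{"type":"number"}}}},"required":["deltas"]}

```bash
mkdir -p pics
cat > h.py <<'E'
import numpy as np, cv2
from rig import sense, snapshot, close_job
def snap(n,f):
    s=snapshot(n); cv2.imwrite('pics/%s.png'%f,s['color']); 
    import pickle; pickle.dump(s,open('pics/%s.pkl'%f,'wb')); return s
def load(f):
    import pickle; return pickle.load(open('pics/%s.pkl'%f,'rb'))
def K(s): return np.array([[s['fx'],0,s['cx']],[0,s['fy'],s['cy']],[0,0,1.]])
def proj(s,P): return cv2.projectPoints(np.array(P,float).reshape(-1,3),np.array(s['rvec'],float),np.array(s['tvec'],float),K(s),None)[0].reshape(-1,2)
def back(s,u,v,z):
    R=cv2.Rodrigues(np.array(s['rvec'],float))[0]; t=np.array(s['tvec'],float).ravel()
    c=-R.T@t; d=R.T@np.linalg.inv(K(s))@np.array([u,v,1.]); return c+d*(z-c[2])/d[2]
def cyl(s,x,y,rings,n=48):
    a=np.linspace(0,2*np.pi,n); out=[]
    for r,z in rings: out.append(proj(s,np.c_[x+r*np.cos(a),y+r*np.sin(a),0*a+z]))
    return out
def draw(s,img,x,y,rings,c=(0,0,0)):
    for p in cyl(s,x,y,rings): cv2.polylines(img,[np.round(p*8).astype(np.int32)],False,c,1,cv2.LINE_AA,3)
E
python3 - <<'E'
from h import *
for n in ['scene','side','wrist']:
    s=snap(n,n+'0'); R=cv2.Rodrigues(np.array(s['rvec'],float))[0]; print(n,-R.T@np.ravel(s['tvec']),s['fx'])
print(sense())
E
```

```text
scene [ 1.65112453 -0.25604338  0.80998445] 436.0217034667843
side [ 0.12661627 -0.96490626  0.76985951] 489.7406892087868
wrist [0.1848452  0.5767041  0.37255553] 315.9376799228242
{'time': 0.15, 'joint_pos': array([ 1.07231028e+00,  9.17250948e-02,  1.23159258e+00, -5.48578605e-05,
        1.81981861e+00, -5.66913108e-02]), 'dq': array([-0.00189392, -0.00086483, -0.00449723, -0.0016791 ,  0.00045894,
       -0.0007043 ]), 'tau': array([ 2.42123868e-03, -4.59372246e+01, -4.18526816e+01,  3.72077989e-05,
        9.52073053e-03, -2.27110746e-05]), 'ee_pos': array([0.25645864, 0.54221736, 0.24439657]), 'tcp_rot': array([-1.85935998e-04,  2.19111783e-01,  9.75699457e-01, -7.49555448e-04]), 'ft_force': array([-0.05323421, -0.28504743, -0.45884496]), 'ft_torque': array([-9.21640674e-03, -7.86731276e-03, -3.67010554e-05]), 'gripper_width': 0.998971080754594}
```

View pics/scene0.png

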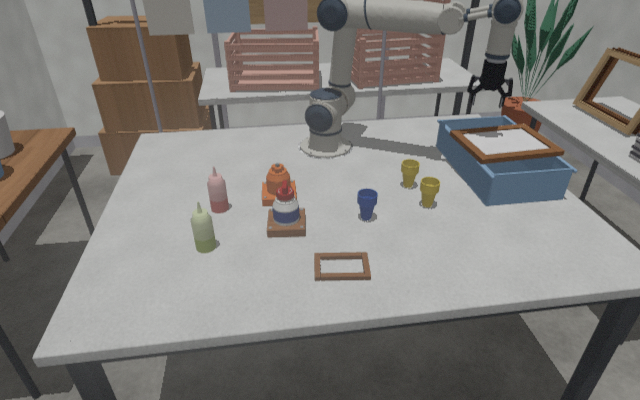

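View pics/side0.png

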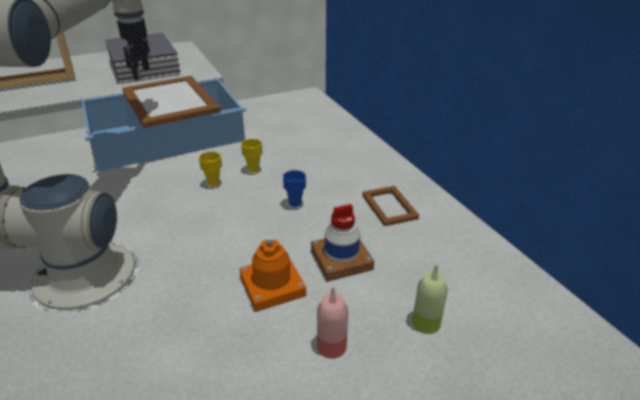

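View pics/wrist0.png

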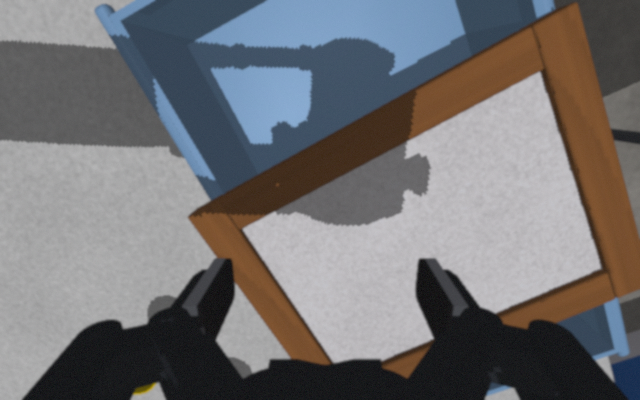

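The scene view shows yellow cups at (410,173) and (430,192), the blue cup at (367,205), the white jug at (286,210) with its red cap at (286,190), and bystanders. I'll fit the silhouettes in both views.

```bash
cat >> h.py <<'E'
from scipy.optimize import minimize
CUP=[[(.016,0),(.026,.060)],[(.031,.060),(.031,.092)]]
def mask(s,kind):
    h=cv2.cvtColor(s['color'],cv2.COLOR_BGR2HSV); H,S,V=h[...,0].astype(int),h[...,1],h[...,2]
    if kind=='y': m=(abs(H-26)<7)&(S>140)
    if kind=='b': m=(abs(H-115)<10)&(S>140)
    if kind=='r': m=((H<5)|(H>172))&(S>150)
    return m.astype(np.uint8)
def comp(m,u,v):
    n,l,st,c=cv2.connectedComponentsWithStats(m)
    i=1+np.argmin([np.hypot(*(c[k]-[u,v]))+(1000 if st[k,4]<15 else 0) for k in range(1,n)]); return (l==i).astype(np.uint8),st[i],c[i]
def render(s,x,y,z0,parts,roi,q=8):
    x0,y0,w,h=roi; im=np.zeros((h*q,w*q),np.uint8)
    for p in parts:
        pts=np.vstack(cyl(s,x,y,[(r,z+z0) for r,z in p])); pts=((pts-[x0-.5,y0-.5])*q-.5)
        cv2.fillConvexPoly(im,cv2.convexHull(np.round(pts*16).astype(np.int32)),255,0,4)
    return cv2.resize(im,(w,h),interpolation=cv2.INTER_AREA)/255.
def fit(views,p0,parts,z0=0):
    d=[]
    for s,m,st in views:
        roi=(st[0]-12,st[1]-12,st[2]+24,st[3]+24); x,y,w,h=roi
        d.append((s,m[y:y+h,x:x+w].astype(float),roi))
    f=lambda p:sum(((render(s,p[0],p[1],z0,parts,r)-m)**2).sum()/m.sum() for s,m,r in d)
    r=minimize(f,p0,method='Nelder-Mead',options=dict(initial_simplex=[p0,p0+np.array([.01,0]),p0+np.array([0,.01])],xatol=1e-4)); return r.x,r.fun
E
python3 - <<'E'
from h import *
a=load('scene0');b=load('side0')
for nm,k,uv,uv2 in [('yA','y',(410,173),(211,168)),('yB','y',(430,192),(252,155)),('blue','b',(367,205),(294,188))]:
    va=[];
    for s,q in ((a,uv),(b,uv2)):
        m,st,c=comp(mask(s,k),*q); va.append((s,m,st)); print(nm,st,c)
    p=back(a,*uv,.05)[:2]
    print(nm,'both',fit(va,p,CUP),'scene',fit(va[:1],p,CUP),'side',fit(va[1:],p,CUP))
for s,q in ((a,(286,190)),(b,(343,216))):
    m,st,c=comp(mask(s,'r'),*q); print(st,c, back(s,*c,.133))
E
```

```text
yA [608  62   1   1   1] [608.  62.]
yA [200 152  21  34 506] [210.80237154 166.8201581 ]
yA both (array([0.36332003, 0.24656838]), np.float64(1.2165729508109528)) scene (array([0.36568538, 0.24699642]), np.float64(1.0)) side (array([0.36332003, 0.24656838]), np.float64(0.21657295081095293))
yB [608  62   1   1   1] [608.  62.]
yB [242 140  19  32 444] [251.78378378 153.22297297]
yB both (array([0.49400767, 0.27209186]), np.float64(1.2473112558925707)) scene (array([0.49777508, 0.27233322]), np.float64(1.0)) side (array([0.49400767, 0.27209186]), np.float64(0.2473112558925708))Traceback (most recent call last):
  File "<stdin>", line 6, in <module>
  File "h.py", line 29, in comp
    i=1+np.argmin([np.hypot(*(c[k]-[u,v]))+(1000 if st[k,4]<15 else 0) for k in range(1,n)]); return (l==i).astype(np.uint8),st[i],c[i]
        ~~~~~~~~~^^^^^^^^^^^^^^^^^^^^^^^^^^^^^^^^^^^^^^^^^^^^^^^^^^^^^^^^^^^^^^^^^^^^^^^^^^^
    return _wrapfunc(a, 'argmin', axis=axis, out=out, **kwds)
    return _wrapit(obj, method, *args, **kwds)
    result = getattr(arr, method)(*args, **kwds)
ValueError: attempt to get argmin of an empty sequence
```

Run:
```python
from h import *
a=load('scene0')['color'][150:260,250:450];b=load('side0')['color'][130:290,190:390]
cv2.imwrite('pics/z0.png',cv2.resize(a,None,fx=4,fy=4,interpolation=2)); cv2.imwrite('pics/z1.png',cv2.resize(b,None,fx=3.7,fy=3.7,interpolation=2))
```

```text
(no output)
```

View pics/z0.png

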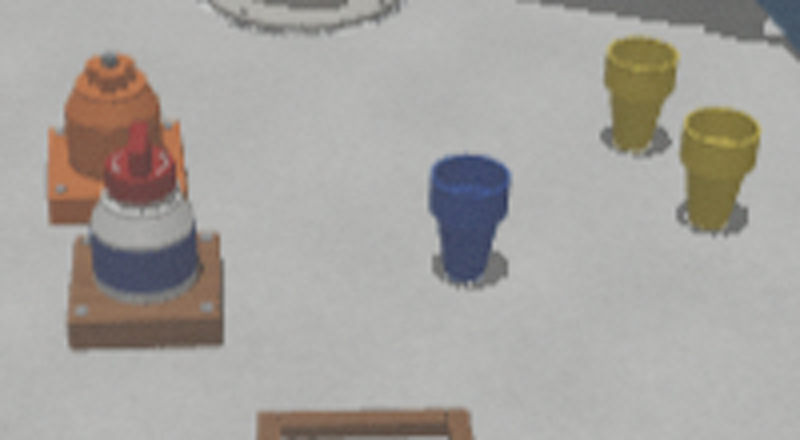

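View pics/z1.png

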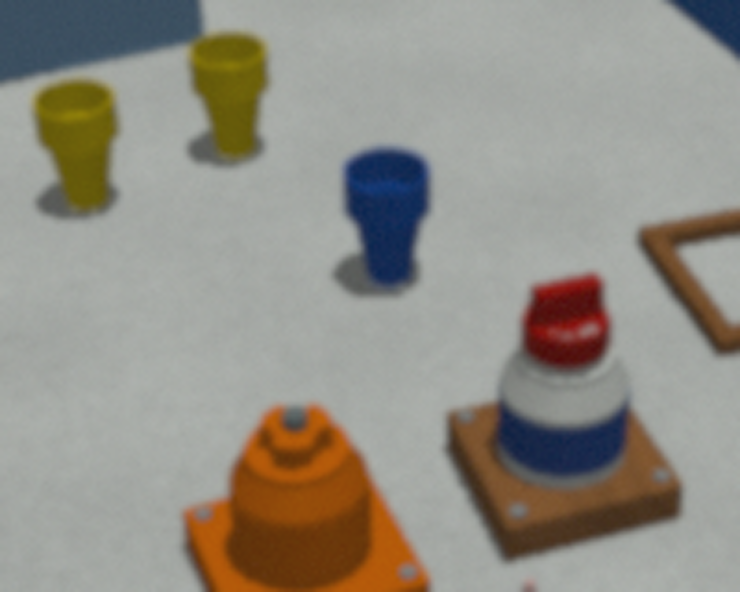

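The crops show clear cups, and the cap's wing runs roughly along world x. I'll fix the colour thresholds and refit.

```bash
python3 - <<'E'
from h import *
for f,pts in (('scene0',[(410,173),(430,192),(367,205),(286,192),(367,215)]),('side0',[(211,160),(252,165),(294,195),(343,225),(294,175)])):
    h=cv2.cvtColor(load(f)['color'],cv2.COLOR_BGR2HSV)
    print([h[v,u].tolist() for u,v in pts])
E
sed -i "s/m=(abs(H-26)<7)&(S>140)/m=(abs(H-27)<8)\&(S>95)/; s/m=(abs(H-115)<10)&(S>140)/m=(abs(H-113)<12)\&(S>110)/; s/(S>150)/(S>110)/" h.py
python3 - <<'E'
from h import *
a=load('scene0');b=load('side0')
for nm,k,uv,uv2 in [('yA','y',(410,173),(211,168)),('yB','y',(430,192),(252,155)),('blue','b',(367,205),(294,188))]:
    va=[];
    for s,q in ((a,uv),(b,uv2)):
        m,st,c=comp(mask(s,k),*q); va.append((s,m,st)); print(nm,st,c)
    p=back(b,*uv2,.05)[:2]
    print(nm,'both',fit(va,p,CUP),'scene',fit(va[:1],p,CUP),'side',fit(va[1:],p,CUP))
for s,q in ((a,(286,190)),(b,(343,216))):
    m,st,c=comp(mask(s,'r'),*q); print(st,c, back(s,*c,.133))
E
```

```text
[[25, 126, 130], [25, 134, 129], [111, 107, 107], [2, 93, 101], [114, 80, 105]]
[[26, 237, 138], [27, 230, 102], [109, 202, 82], [1, 224, 81], [110, 194, 88]]
yA [402 160  17  27 352] [409.33522727 171.29261364]
yA [199 152  22  35 557] [210.80610413 166.69479354]
yA both (array([0.36296867, 0.24437856]), np.float64(0.23120050569055212)) scene (array([0.36235052, 0.24482854]), np.float64(0.11741310160427808)) side (array([0.36251059, 0.24396136]), np.float64(0.11186844998850738))
yB [421 177  19  30 422] [428.85308057 189.88862559]
yB [241 139  21  34 503] [251.91650099 153.31212724]
yB both (array([0.49287251, 0.26879799]), np.float64(0.19833533663392242)) scene (array([0.49477565, 0.26790125]), np.float64(0.08350171552683892)) side (array([0.4919601 , 0.26723388]), np.float64(0.10781184480965035))
blue [359 191  18   9  50] [368.64 196.56]
blue [284 171  21  36 559] [294.22898032 186.19499106]
blue both (array([0.54056347, 0.05172016]), np.float64(7.168168534050823)) scene (array([0.70848859, 0.01507471]), np.float64(1.0)) side (array([0.53739653, 0.05293227]), np.float64(0.20843052658293665))
[276 181  18  15 106] [284.14150943 188.79245283] [ 0.54273055 -0.20707714  0.133     ]
[332 205  22  24 428] [342.57009346 216.81308411] [ 0.5397897  -0.21534705  0.133     ]
```

```bash
sed -i "s/&(S>110)$/\&(S>60)/" h.py; sed -i "s/m=(abs(H-113)<12)&(S>110)/m=(abs(H-113)<12)\&(S>65)/; s/((H<5)|(H>172))&(S>60)/((H<5)|(H>172))\&(S>75)/" h.py; grep -n "kind==" h.py
cat >> h.py <<'E'
def capren(s,x,y,z0,yaw,roi,q=8):
    im=render(s,x,y,z0,[[(.026,0),(.026,.02)]],roi,q)
    x0,y0,w,h=roi; im2=np.zeros((h*q,w*q),np.uint8)
    c,n=np.cos(yaw),np.sin(yaw)
    P=[(x+c*i*.022-n*j*.007,y+n*i*.022+c*j*.007,z0+k) for i in(-1,1) for j in (-1,1) for k in(.02,.044)]
    pts=(proj(s,P)-[x0-.5,y0-.5])*q-.5
    cv2.fillConvexPoly(im2,cv2.convexHull(np.round(pts*16).astype(np.int32)),255,0,4)
    return np.maximum(im,cv2.resize(im2,(w,h),interpolation=cv2.INTER_AREA)/255.)
def fitcap(views,p0,z0):
    d=[]
    for s,m,st in views:
        roi=(st[0]-12,st[1]-12,st[2]+24,st[3]+24); x,y,w,h=roi; d.append((s,m[y:y+h,x:x+w].astype(float),roi))
    f=lambda p:sum(((capren(s,p[0],p[1],z0,p[2],r)-m)**2).sum()/m.sum() for s,m,r in d)
    p0=np.array(p0); S=[p0]+[p0+v for v in np.diag([.01,.01,.3])]
    r=minimize(f,p0,method='Nelder-Mead',options=dict(initial_simplex=S,xatol=1e-4)); return r.x,r.fun
E
python3 - <<'E'
from h import *
a=load('scene0');b=load('side0')
for nm,k,uv,uv2 in [('blue','b',(367,205),(294,188))]:
    va=[];
    for s,q in ((a,uv),(b,uv2)):
        m,st,c=comp(mask(s,k),*q); va.append((s,m,st)); print(nm,st,c)
    p=back(b,*uv2,.05)[:2]
    print(nm,'both',fit(va,p,CUP),'scene',fit(va[:1],p,CUP),'side',fit(va[1:],p,CUP))
va=[]
for s,q in ((a,(286,190)),(b,(343,216))):
    m,st,c=comp(mask(s,'r'),*q); m=cv2.morphologyEx(m,cv2.MORPH_CLOSE,np.ones((5,5)));print(st,c); va.append((s,m,st))
    o=s['color'][st[1]-5:st[1]+st[3]+5,st[0]-5:st[0]+st[2]+5]
for y0 in (-.4,-.1,.2,.5):
    print(fitcap(va,[.54,-.21,y0],.111),fitcap(va[1:],[.54,-.21,y0],.111),fitcap(va[:1],[.54,-.21,y0],.111))
# overlay
p,_=fitcap(va,[.54,-.21,0],.111)
o=[]
for s,(u,v) in ((a,(286,205)),(b,(342,240))):
    im=cv2.resize(s['color'],None,fx=6,fy=6,interpolation=2)
    s2=dict(s); 
    for kk in('fx','fy'): s2[kk]=s[kk]*6
    for kk in('cx','cy'): s2[kk]=(s[kk]+.5)*6-.5
    draw(s2,im,p[0],p[1],[(.026,.111),(.026,.131),(.04,.104),(.04,.03)],(0,255,0))
    c,n=np.cos(p[2]),np.sin(p[2]); R=np.array([[c,-n],[n,c]])
    for hh,zz,w2 in((.058,.03,.058),(.022,.155,.007)):
        Q=np.array([[hh,w2],[-hh,w2],[-hh,-w2],[hh,-w2],[hh,w2]])@R.T+p[:2]
        cv2.polylines(im,[np.round(proj(s2,np.c_[Q,[zz]*5])).astype(np.int32)],False,(0,255,0),1)
    o.append(im[v*6-250:v*6+250,u*6-200:u*6+200])
cv2.imwrite('pics/ov0.png',np.hstack(o))
E
```

```text
23:    if kind=='y': m=(abs(H-27)<8)&(S>95)
24:    if kind=='b': m=(abs(H-113)<12)&(S>60)
25:    if kind=='r': m=((H<5)|(H>172))&(S>75)
blue [358 189  20  31 461] [366.68329718 202.11496746]
blue [283 170  23  38 639] [294.31768388 186.17214397]
blue both (array([0.53603387, 0.04963854]), np.float64(0.12608794430676956)) scene (array([0.53761755, 0.04922733]), np.float64(0.055267413417665986)) side (array([0.53534338, 0.04834151]), np.float64(0.06510340611742564))
[276 181  18  20 227] [284.54185022 191.85903084]
[331 204  24  26 477] [342.76100629 216.85115304]
(array([ 0.54538525, -0.20685944, -0.03270207]), np.float64(0.18374263844577)) (array([ 0.54468599, -0.20693275,  0.19494754]), np.float64(0.08815896013127845)) (array([ 0.54637711, -0.20678483, -0.02900986]), np.float64(0.07731722108812349))
(array([ 0.54545197, -0.2066992 , -0.01616125]), np.float64(0.1836675398094807)) (array([ 0.542776  , -0.20865459, -0.02007413]), np.float64(0.10102885424684732)) (array([ 0.54590976, -0.20672929, -0.03686327]), np.float64(0.0772208307393841))
(array([ 0.54548563, -0.20684305, -0.03518373]), np.float64(0.18482823659120512)) (array([ 0.54476676, -0.20680612,  0.18528409]), np.float64(0.0885329407128715)) (array([ 0.54644999, -0.20675787, -0.0242472 ]), np.float64(0.07723234867825217))
(array([ 0.54538489, -0.20679755, -0.02724119]), np.float64(0.18424149687400543)) (array([ 0.54478343, -0.20673777,  0.1976446 ]), np.float64(0.08889713775526925)) (array([ 0.54623881, -0.20675783, -0.04962036]), np.float64(0.07774904727663481))
```

View pics/ov0.png

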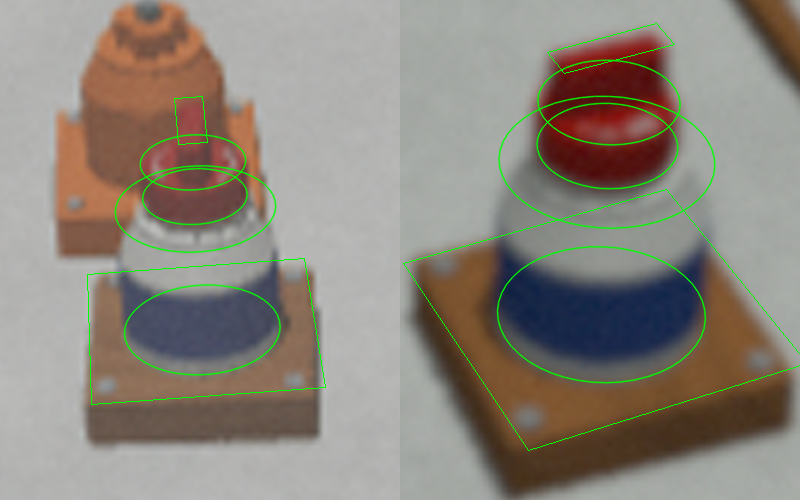

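```bash
cat >> h.py <<'E'
from scipy.spatial.transform import Rotation as Ro
def Rt(st): q=st['tcp_rot']; return Ro.from_quat([q[1],q[2],q[3],q[0]]).as_matrix()
def delta(p,jaw=None):
    st=sense(); R=Rt(st); d=R.T@(np.array(p)-st['ee_pos'])*1000
    j=np.degrees(np.arctan2(R[1,1],R[0,1])); tw=0 if jaw is None else -np.radians((jaw-j+180)%360-180)
    print('delta',np.round(d,1),'twist',round(tw,3),'jaw now',round(j,1),'tilt',np.round(R[:,2],4),'F',np.round(st['ft_force'],1),'t',st['time'],'tcp',np.round(st['ee_pos'],4),'g',round(st['gripper_width'],3),'j6',round(st['joint_pos'][5],2))
E
python3 -c "
from h import *
delta([.493,.2685,.245])"
```

```text
delta [-330.9 -146.3   -0.4] twist 0 jaw now 64.7 tilt [-7.0e-04 -1.4e-03 -1.0e+00] F [-0.1 -0.3 -0.5] t 0.15 tcp [0.2565 0.5422 0.2444] g 0.999 j6 -0.06
```

Request:
arm_command([
  [1,-20,-9,0,0],
  [1,-55,-24,0,0],
  [1,-90,-40,0,0],
  [1,-125,-55,0,0],
  [1,-160,-71,0,0],
  [1,-195,-86,0,0],
  [1,-230,-102,0,0],
  [1,-265,-117,0,0],
])

```text
time: 0.82
ee_pos: [0.4467, 0.3215, 0.2443]
tcp_rot: [-0.0, 0.219, 0.976, -0.001]
ft_force: [-0.7, 1.0, -0.5]
gripper_width: 1.002
```

```bash
python3 -c "
from h import *
delta([.493,.2685,.245])"
```

```text
delta [-64.5 -28.1  -0.6] twist 0 jaw now 64.7 tilt [-0.001  -0.0015 -1.    ] F [-0.7  1.  -0.5] t 0.8167 tcp [0.4467 0.3215 0.2443] g 1.002 j6 -0.57
```

Request:
arm_command([
  [1,-30,-13,0,0],
  [1,-55,-24,0,0],
  [1,-64.5,-28,0,0],
  [1,-64.5,-28,0,0],
  [1,-64.5,-28,0,0],
  [1,-64.5,-28,0,0],
  [1,-64.5,-28,0,0],
  [1,-64.5,-28,0,0],
])

```text
time: 1.48
ee_pos: [0.4923, 0.2698, 0.2445]
tcp_rot: [-0.0, 0.218, 0.976, -0.001]
ft_force: [-0.9, -0.3, 0.3]
gripper_width: 1.005
```

```bash
python3 -c "
from h import *
s=snap('wrist','w1')
img=s['color'].copy(); draw(s,img,.493,.2685,[(.031,.092),(.0285,.092),(.016,0)],(0,0,255))
draw(s,img,.5362,.0490,[(.031,.092),(.016,0)],(0,255,0))
cv2.imwrite('pics/w1o.png',img)
delta([.493,.2685,.245])"
```

```text
delta [-1.  -0.8 -0.5] twist 0 jaw now 64.8 tilt [-9.0e-04 -1.3e-03 -1.0e+00] F [ 0.9  0.1 -0.4] t 1.5333 tcp [0.4924 0.2696 0.2445] g 1.006 j6 -0.69
```

View pics/w1o.png

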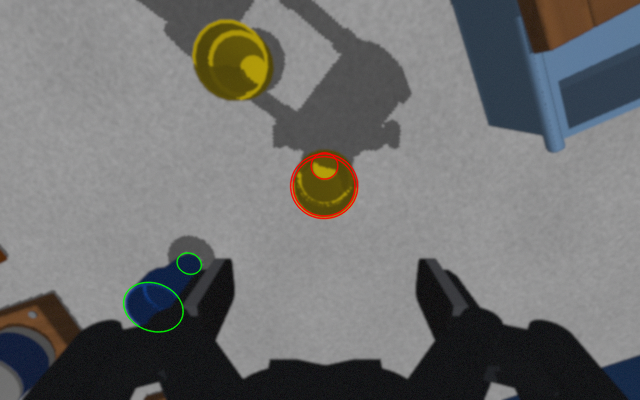

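The wrist view confirms both fits: the yellow rim lies on its drawn circle at (324,185), and the blue rim matches at (154,307). I'll descend now.

Request:
arm_command([
  [1,-1,-1,15,0],
  [1,-1,-1,45,0],
  [1,-1,-1,75,0],
  [1,-1,-1,105,0],
  [1,-1,-1,135,0],
  [1,-1,-1,157,0],
  [1,-1,-1,170,0],
  [1,-1,-1,170,0],
])

```text
time: 2.2
ee_pos: [0.4907, 0.2677, 0.0708]
tcp_rot: [-0.003, 0.218, 0.976, -0.003]
ft_force: [-0.5, -0.1, -0.2]
gripper_width: 1.004
```

Request:
arm_command([
  [0,0,0,0,0],
  [0,0,0,0,0],
  [0,0,0,0,0],
  [0,0,0,0,0],
  [0,0,0,0,0],
  [0,0,0,0,0],
  [0,0,0,0,0],
  [0,0,0,0,0],
])

```text
time: 2.87
ee_pos: [0.4917, 0.2682, 0.0728]
tcp_rot: [-0.001, 0.218, 0.976, -0.001]
ft_force: [0.2, 0.8, 6.3]
gripper_width: 0.729
```

```bash
python3 -c "
from h import *
s=snap('wrist','w2'); s=snap('side','s2'); cv2.imwrite('pics/s2z.png',cv2.resize(s['color'][90:210,180:340],None,fx=4,fy=4,interpolation=2))
delta([.493,.2685,.2])"
```

```text
delta [  -0.8    0.4 -127.2] twist 0 jaw now 64.8 tilt [-0.0033 -0.0022 -1.    ] F [0.7 1.2 7.4] t 2.9667 tcp [0.4917 0.2682 0.0728] g 0.726 j6 -0.69
```

View pics/w2.png

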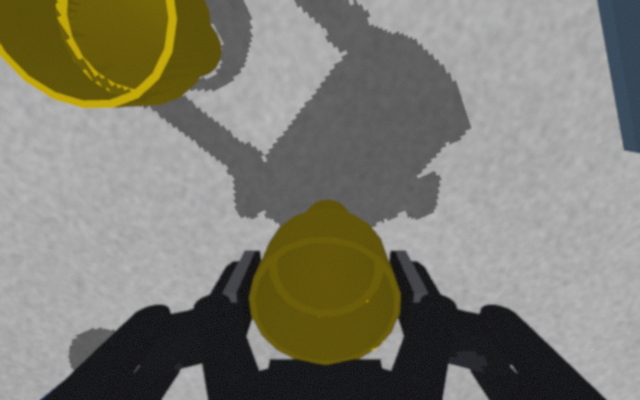

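View pics/s2z.png

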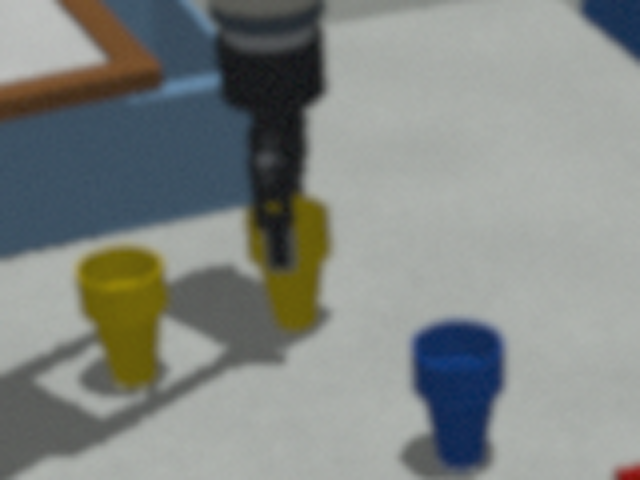

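The wrist and side views show the pads closed on the yellow collar, with the opening at 62 mm as expected. Lifting.

Request:
arm_command([
  [0,0,0,-8,0],
  [0,0,0,-25,0],
  [0,0,0,-50,0],
  [0,0,0,-80,0],
  [0,0,0,-110,0],
  [0,0,0,-132,0],
  [0,0,0,-145,0],
  [0,0,0,-145,0],
])

```text
time: 3.63
ee_pos: [0.4931, 0.269, 0.2219]
tcp_rot: [0.001, 0.218, 0.976, 0.0]
ft_force: [0.6, -0.2, -0.9]
gripper_width: 0.728
```

```bash
python3 -c "
from h import *
delta([.5362,.049,.22])"
```

```text
delta [-132.5 -180.8    1.9] twist 0 jaw now 64.8 tilt [ 2.2e-03  3.0e-04 -1.0e+00] F [ 0.6 -0.2 -0.9] t 3.6333 tcp [0.4931 0.269  0.2219] g 0.728 j6 -0.69
```

Request:
arm_command([
  [0,-10,-14,0,0],
  [0,-32,-44,1,0],
  [0,-55,-75,1,0],
  [0,-78,-106,1,0],
  [0,-101,-138,1,0],
  [0,-120,-164,1,0],
  [0,-132,-181,1,0],
  [0,-132,-181,1,0],
])

```text
time: 4.3
ee_pos: [0.5355, 0.0449, 0.2183]
tcp_rot: [-0.001, 0.22, 0.975, -0.001]
ft_force: [-0.8, -0.1, -1.2]
gripper_width: 0.726
```

Request:
arm_command([
  [0,0,0,0,0],
  [0,0,0,0,0],
  [0,0,0,0,0],
  [0,0,0,0,0],
  [0,0,0,0,0],
  [0,0,0,0,0],
  [0,0,0,0,0],
  [0,0,0,0,0],
])

```text
time: 4.97
ee_pos: [0.5355, 0.0453, 0.2185]
tcp_rot: [-0.0, 0.22, 0.976, -0.001]
ft_force: [0.4, -0.2, -0.8]
gripper_width: 0.732
```

```bash
cat > m.py <<'E'
from h import *
import sys
t=sys.argv[1]; z=float(sys.argv[2])
a=snap('scene','a'+t);b=snap('side','b'+t);w=snap('wrist','w'+t)
st=sense(); p=st['ee_pos'][:2]
o=[]
for s,wd in ((a,70),(b,70)):
    u,v=proj(s,[p[0],p[1],.12])[0]; u,v=int(u),int(v); o.append(cv2.resize(s['color'][max(v-60,0):max(v-60,0)+120,u-50:u+50],(400,480),interpolation=2))
cv2.imwrite('pics/m%s.png'%t,np.hstack(o))
va=[];vb=[]
for s in (a,b):
    m,q,c=comp(mask(s,'y'),*proj(s,[p[0],p[1],z+.05])[0]); va.append((s,m,q)); print('y',q)
    m,q,c=comp(mask(s,'b'),*proj(s,[p[0],p[1],.05])[0]); vb.append((s,m,q)); print('b',q)
for n,v,zz in(('blue',vb,0),('yel',va,z)): print(n,'both',fit(v,p,CUP,zz),'scene',fit(v[:1],p,CUP,zz),'side',fit(v[1:],p,CUP,zz))
delta([.5362,.049,.22])
E
python3 m.py 3 .147
```

```text
y [358 147  21  34 525]
b [357 189  20  31 464]
y [282 121  24  40 529]
b [283 170  23  38 637]
blue both (array([0.53574572, 0.04928526]), np.float64(0.13048841245553197)) scene (array([0.53825524, 0.04861659]), np.float64(0.0501678399554548)) side (array([0.53516554, 0.04840425]), np.float64(0.068656820194141))
yel both (array([0.53856247, 0.04408711]), np.float64(0.5653010121750122)) scene (array([0.54039693, 0.04348406]), np.float64(0.06729493784441881)) side (array([0.53644047, 0.04366024]), np.float64(0.49252483231329525))
delta [ 1.1  3.9 -1.6] twist 0 jaw now 64.6 tilt [-0.0013 -0.0016 -1.    ] F [-0.6  0.4  0.1] t 5.1167 tcp [0.5355 0.045  0.2184] g 0.731 j6 -1.11
```

View pics/m3.png

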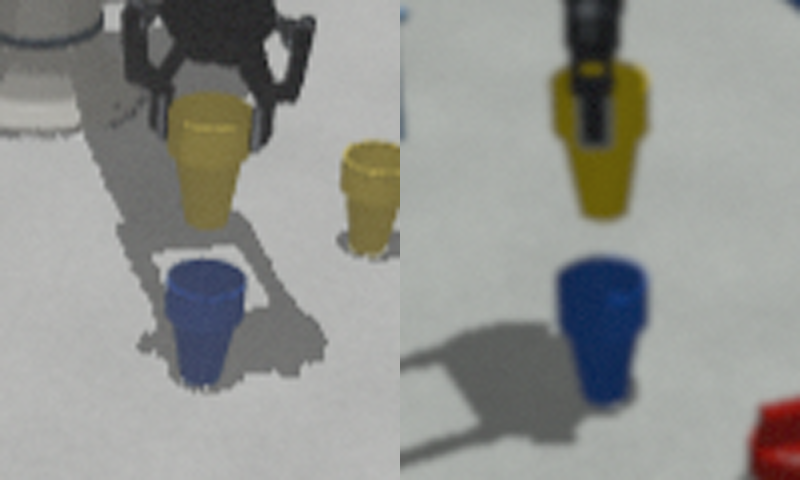

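View pics/w3.png

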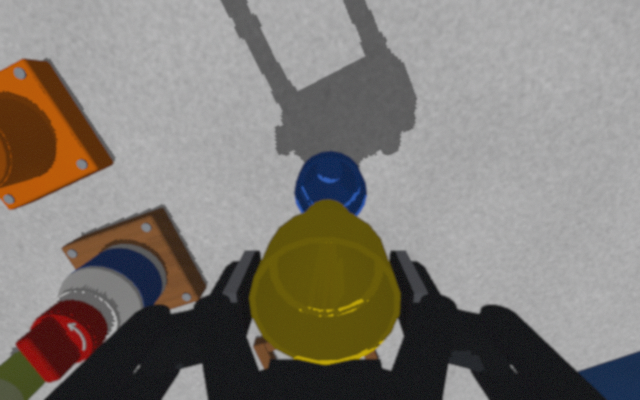

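Yellow is held upright above blue; in the side crop, yellow's foot is at (605,215) and blue's rim at (603,270). The relative offset needs about +3.6/+3.7 mm in tool x/y.

Request:
arm_command([
  [0,3.6,3.7,0,0],
  [0,3.6,3.7,5,0],
  [0,3.6,3.7,17,0],
  [0,3.6,3.7,32,0],
  [0,3.6,3.7,45,0],
  [0,3.6,3.7,55,0],
  [0,3.6,3.7,60,0],
  [0,3.6,3.7,60,0],
])

```text
time: 5.78
ee_pos: [0.5329, 0.0498, 0.1562]
tcp_rot: [-0.002, 0.22, 0.975, -0.001]
ft_force: [-0.3, -0.7, -1.2]
gripper_width: 0.73
```

```bash
python3 m.py 4 .085
```

```text
y [359 165  20  33 477]
b [357 190  20  30 360]
y [282 142  23  39 507]
b [284 172  22  36 486]
blue both (array([0.53576483, 0.04935923]), np.float64(0.772078877544724)) scene (array([0.53892729, 0.04841966]), np.float64(0.35373911743346576)) side (array([0.53436727, 0.04617427]), np.float64(0.4017315910468117))
yel both (array([0.53557856, 0.04925478]), np.float64(0.5647313082498053)) scene (array([0.53828916, 0.04875565]), np.float64(0.09998789370641996)) side (array([0.53476867, 0.04910161]), np.float64(0.4544924687591709))
delta [ -2.3   0.1 -60.8] twist 0 jaw now 64.6 tilt [-2.0e-04 -1.6e-03 -1.0e+00] F [ 0.2 -1.1  0.8] t 5.9333 tcp [0.5341 0.0498 0.1592] g 0.735 j6 -1.1
```

View pics/m4.png

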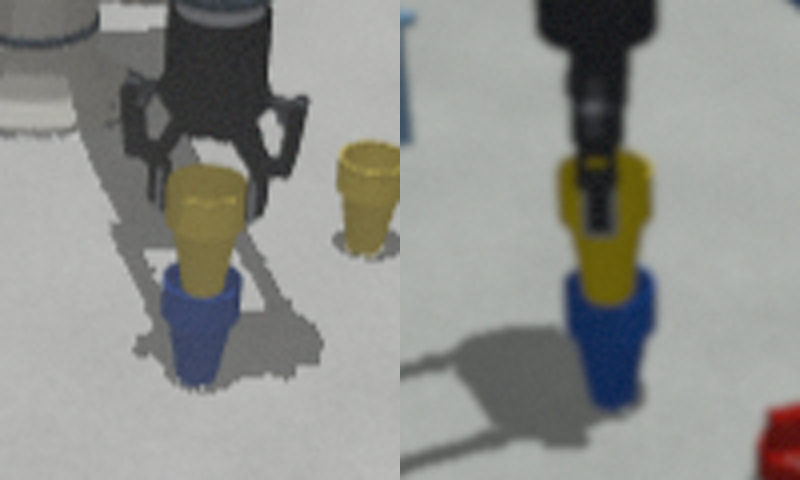

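Well aligned: the foot is inside the rim and the relative offset is under 1 mm. Continuing down.

Request:
arm_command([
  [0,0,0,6,0],
  [0,0,0,16,0],
  [0,0,0,26,0],
  [0,0,0,36,0],
  [0,0,0,43,0],
  [0,0,0,48,0],
  [0,0,0,51,0],
  [0,0,0,51,0],
])

```text
time: 6.6
ee_pos: [0.5336, 0.0497, 0.1071]
tcp_rot: [-0.001, 0.22, 0.975, -0.001]
ft_force: [0.3, 0.2, -0.3]
gripper_width: 0.732
```

```bash
python3 m.py 5 .034
```

```text
y [358 179  20  19 308]
b [357 196  20  24 310]
y [296 159   9  22 165]
b [283 179  23  29 432]
blue both (array([0.53564218, 0.04909677]), np.float64(1.1693714725565068)) scene (array([0.53818245, 0.04868024]), np.float64(0.5705325743200507)) side (array([0.533908  , 0.04592676]), np.float64(0.5741985988295101))
yel both (array([0.53277988, 0.04893863]), np.float64(3.3553388523561534)) scene (array([0.54032774, 0.04698106]), np.float64(0.5886216590022818)) side (array([0.5324859 , 0.04878896]), np.float64(2.745629583027507))
delta [  -2.1    0.  -111.3] twist 0 jaw now 64.6 tilt [ 8.0e-04 -1.5e-03 -1.0e+00] F [ 0.   0.  -0.3] t 6.75 tcp [0.5343 0.0497 0.1087] g 0.731 j6 -1.1
```

View pics/m5.png

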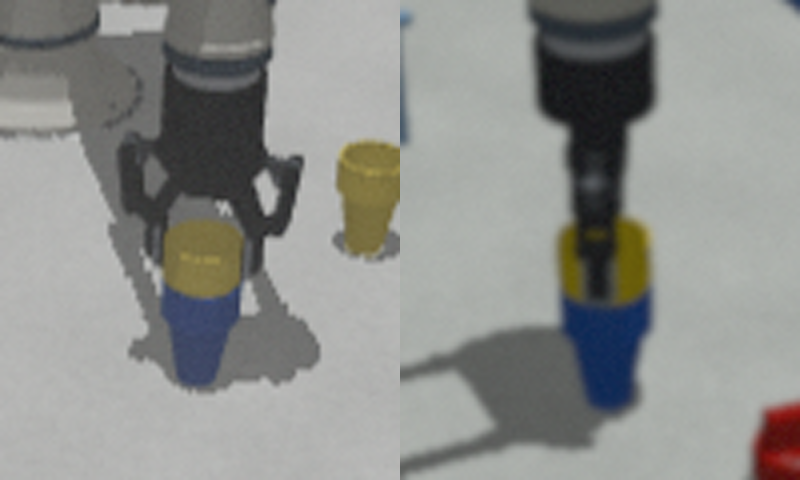

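Nearly nested, no contact force; about 4 mm left.

Request:
arm_command([
  [0,0,0,1,0],
  [0,0,0,2,0],
  [0,0,0,3,0],
  [0,0,0,4,0],
  [0,0,0,4,0],
  [0,0,0,4,0],
  [0,0,0,4,0],
  [0,0,0,4,0],
])

```text
time: 7.42
ee_pos: [0.5345, 0.0496, 0.1052]
tcp_rot: [0.001, 0.22, 0.975, -0.001]
ft_force: [-0.8, -0.0, 3.9]
gripper_width: 0.731
```

3.9 N of contact at the expected height, so it is seated. Releasing.

Request:
arm_command([
  [0.8,0,0,0,0],
  [0.9,0,0,0,0],
  [1,0,0,0,0],
  [1,0,0,0,0],
  [1,0,0,0,0],
  [1,0,0,0,0],
  [1,0,0,0,0],
  [1,0,0,0,0],
])

```text
time: 8.08
ee_pos: [0.5345, 0.0496, 0.1051]
tcp_rot: [0.001, 0.22, 0.975, -0.001]
ft_force: [-0.3, -0.7, 1.3]
gripper_width: 0.996
```

Request:
arm_command([
  [1,0,0,-5,0],
  [1,0,0,-20,0],
  [1,0,0,-45,0],
  [1,0,0,-70,0],
  [1,0,0,-95,0],
  [1,0,0,-115,0],
  [1,0,0,-125,0],
  [1,0,0,-125,0],
])

```text
time: 8.75
ee_pos: [0.5353, 0.0499, 0.2335]
tcp_rot: [0.003, 0.22, 0.975, 0.0]
ft_force: [-0.3, -0.1, 0.4]
gripper_width: 0.997
```

```bash
python3 m.py 6 .032; python3 -c "
from h import *
delta([.5415,-.2065,.235],-90)"
```

```text
y [358 180  20  18 305]
b [357 196  20  24 300]
y [283 160  23  22 426]
b [284 180  22  28 409]
blue both (array([0.53568974, 0.049185  ]), np.float64(1.3147129123116401)) scene (array([0.53858876, 0.04818933]), np.float64(0.6263917980264001)) side (array([0.5343687 , 0.04618178]), np.float64(0.6628156370175472))
yel both (array([0.53815919, 0.04777503]), np.float64(1.1469519869525462)) scene (array([0.54092888, 0.04727434]), np.float64(0.5785305777727355)) side (array([0.5350147 , 0.04495752]), np.float64(0.5380379882782533))
delta [-2.4  0.2  8.5] twist 0 jaw now 64.6 tilt [-9.0e-04 -1.7e-03 -1.0e+00] F [-0.1 -0.3 -0.1] t 8.9 tcp [0.534  0.0498 0.2285] g 0.998 j6 -1.1
delta [-116.9 -228.3   -6.1] twist 2.698 jaw now 64.6 tilt [-9.0e-04 -1.7e-03 -1.0e+00] F [-0.1 -0.3 -0.1] t 8.9 tcp [0.534  0.0498 0.2285] g 0.998 j6 -1.1
```

View pics/m6.png

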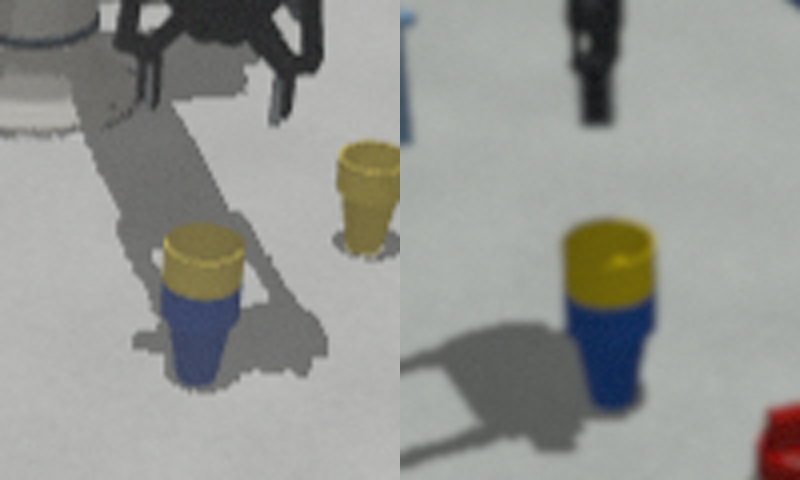

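Nested: a full yellow collar sits proud on the blue rim with the cups upright. On to the jug, turning the jaws.

Request:
arm_command([
  [1,-8,-15,0,0.12],
  [1,-24,-47,0,0.24],
  [1,-41,-80,0,0.36],
  [1,-58,-113,0,0.48],
  [1,-75,-146,0,0.6],
  [1,-92,-179,0,0.72],
  [1,-108,-212,0,0.84],
  [1,-117,-228,0,0.96],
])

```text
time: 9.57
ee_pos: [0.5403, -0.21, 0.226]
tcp_rot: [-0.001, 0.649, 0.761, -0.002]
ft_force: [0.1, -0.1, -0.2]
gripper_width: 1.001
```

Request:
arm_command([
  [1,0,0,0,0.12],
  [1,0,0,0,0.24],
  [1,0,0,0,0.36],
  [1,0,0,0,0.48],
  [1,0,0,0,0.6],
  [1,0,0,0,0.72],
  [1,0,0,0,0.84],
  [1,0,0,0,0.96],
])

```text
time: 10.23
ee_pos: [0.5397, -0.2097, 0.2235]
tcp_rot: [-0.002, 0.928, 0.372, -0.004]
ft_force: [-0.8, -0.3, -0.0]
gripper_width: 1.002
```

```bash
python3 -c "
from h import *
delta([.5415,-.2065,.235],-90)"
```

```text
delta [  3.5  -1.2 -11.5] twist 0.763 jaw now -46.3 tilt [-8.5e-03  1.0e-04 -1.0e+00] F [-0.8 -0.3 -0. ] t 10.2333 tcp [ 0.5397 -0.2097  0.2235] g 1.002 j6 0.38
```

Request:
arm_command([
  [1,2,0,-6,0.12],
  [1,3.5,-1,-11,0.24],
  [1,3.5,-1,-11,0.36],
  [1,3.5,-1,-11,0.48],
  [1,3.5,-1,-11,0.6],
  [1,3.5,-1,-11,0.72],
  [1,3.5,-1,-11,0.763],
  [1,3.5,-1,-11,0.763],
])

```text
time: 10.9
ee_pos: [0.5411, -0.2064, 0.232]
tcp_rot: [-0.001, 1.0, -0.001, -0.006]
ft_force: [-0.3, 0.0, -0.0]
gripper_width: 0.999
```

```bash
python3 -c "
from h import *
s=snap('wrist','w7')
delta([.5415,-.2065,.235],-90)
img=s['color'].copy()
x,y=.543,-.2065
for i,(r,z) in enumerate([(.026,.131),(.026,.111),(.04,.104)]): draw(s,img,x,y,[(r,z)],(0,255,0))
Q=np.array([[1,1],[-1,1],[-1,-1],[1,-1],[1,1]])
for w,h,z in((.022,.007,.155),(.058,.058,.03)): cv2.polylines(img,[np.round(proj(s,np.c_[Q*[w,h]+[x,y],[z]*5])).astype(np.int32)],False,(0,255,0),1)
cv2.imwrite('pics/w7o.png',img)"
```

```text
delta [ 0.3  0.1 -2.7] twist 0.001 jaw now -90.0 tilt [-0.0116  0.0015 -0.9999] F [-0.   0.1 -1.2] t 10.95 tcp [ 0.5412 -0.2064  0.2323] g 0.999 j6 1.15
```

View pics/w7o.png

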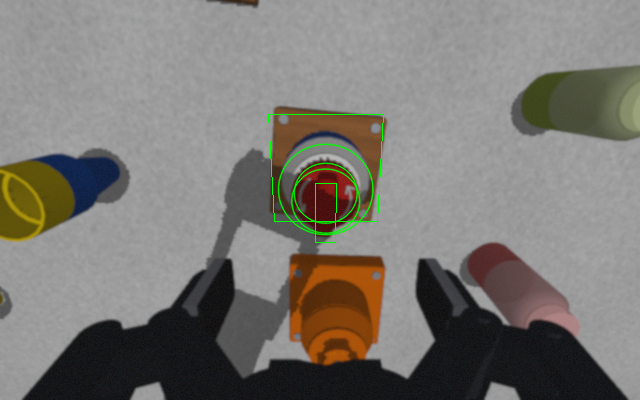

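The wrist view shows jug and cap at around (325,190); the drawn block is a few mm and a few degrees off. Zooming in to fit the block corners and cap.

```bash
python3 -c "
from h import *
s=load('w7'); cv2.imwrite('pics/w7z.png',cv2.resize(s['color'][95:245,260:400],None,fx=4,fy=4,interpolation=2))"
```

```text
(no output)
```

View pics/w7z.png

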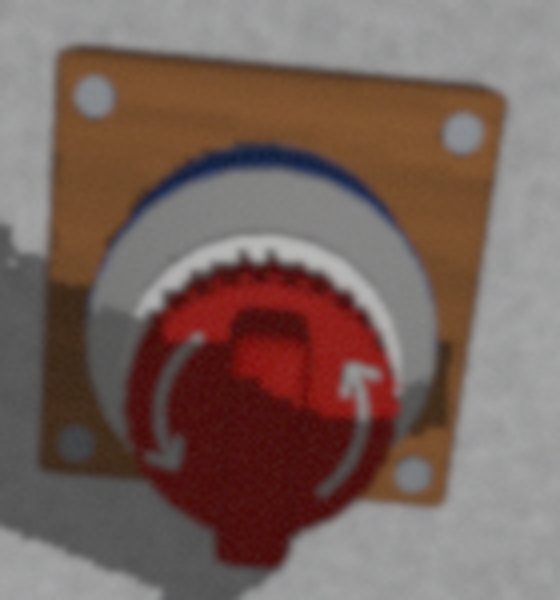

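```bash
cat > j.py <<'E'
from h import *
from scipy.optimize import least_squares
s=load('w7')
z2=lambda P:(np.array(P,float)+.5)/4-.5+[260,95]
Q=np.array([[1,1],[-1,1],[-1,-1],[1,-1]])
def f(p,U,z):
    c,n=np.cos(p[2]),np.sin(p[2]); X=(Q*p[3])@np.array([[c,n],[-n,c]])+p[:2]
    return (proj(s,np.c_[X,[z]*4])-U).ravel()
# order by initial projection
def go(U,z,h):
    U=z2(U); P=proj(s,np.c_[Q*h+[.543,-.2065],[z]*4]); U=np.array([U[np.argmin(np.hypot(*(U-p).T))] for p in P])
    r=least_squares(f,[.543,-.2065,0,h],args=(U,z)); print(np.round(r.x,4),'yawdeg',np.degrees(r.x[2]),'res px',np.round(r.fun,1))
go([(94,97),(463,133),(76,443),(413,475)],.03,.046)
go([(60,56),(500,97),(42,470),(443,503)],.03,.058)
m,st,c=comp(mask(s,'r'),325,195); m=cv2.morphologyEx(m,cv2.MORPH_CLOSE,np.ones((7,7)))
cv2.imwrite('pics/mk.png',m*255); print(st)
for y0 in(-.1,.1): print(fitcap([(s,m,st)],[.543,-.2065,y0],.111))
E
python3 j.py
```

```text
[ 0.5453 -0.2063 -0.0985  0.0471] yawdeg -5.646077763142819 res px [ 0.1 -0.2  0.   0.2 -0.1 -0.1 -0.1  0. ]
[ 0.5459 -0.2062 -0.091   0.056 ] yawdeg -5.214063758834802 res px [-0.2 -0.1  0.4  0.  -0.4  0.1  0.2 -0.1]
[ 291  160   70   77 3530]
(array([ 0.54605244, -0.20615744, -0.10838008]), np.float64(0.03897791040031755))
(array([ 0.54607648, -0.20616231, -0.10739678]), np.float64(0.03906246689884734))
```

The corner and cap fits agree: axis at (0.546, −0.206), yaw −5.7°. I'll align and pre-close the fingers above the cap.

```bash
python3 -c "
from h import *
delta([.546,-.2063,.182],-95.7)"
```

```text
delta [ 5.4  0.  50.3] twist 0.1 jaw now -90.0 tilt [-0.0116  0.0015 -0.9999] F [-0.   0.1 -1.2] t 10.95 tcp [ 0.5412 -0.2064  0.2323] g 0.999 j6 1.15
```

Request:
arm_command([
  [0.3,3,0,8,0.1],
  [0.3,5.4,0,20,0.1],
  [0.3,5.4,0,32,0.1],
  [0.3,5.4,0,42,0.1],
  [0.3,5.4,0,48,0.1],
  [0.3,5.4,0,50,0.1],
  [0.3,5.4,0,50,0.1],
  [0.3,5.4,0,50,0.1],
])

```text
time: 11.62
ee_pos: [0.546, -0.2064, 0.1827]
tcp_rot: [-0.0, 0.999, -0.049, -0.006]
ft_force: [-0.6, -0.2, -0.0]
gripper_width: 0.304
```

```bash
cat > v.py <<'E'
from h import *
import sys
t=sys.argv[1]
a=snap('scene','a'+t);b=snap('side','b'+t);w=snap('wrist','w'+t)
o=[]
for s in (a,b):
    u,v=proj(s,[.546,-.206,.14])[0]; u,v=int(u),int(v); o.append(cv2.resize(s['color'][v-50:v+40,u-37:u+38],(400,480),interpolation=2))
cv2.imwrite('pics/m%s.png'%t,np.hstack(o))
delta([.546,-.2063,.147],-95.7)
E
python3 v.py 8
```

```text
delta [ 0.1 -0.1 36.3] twist 0.0 jaw now -95.7 tilt [-1.000e-02  8.000e-04 -9.999e-01] F [-0.1 -0.3 -1. ] t 11.7667 tcp [ 0.5463 -0.2065  0.1833] g 0.3 j6 1.25
```

View pics/m8.png

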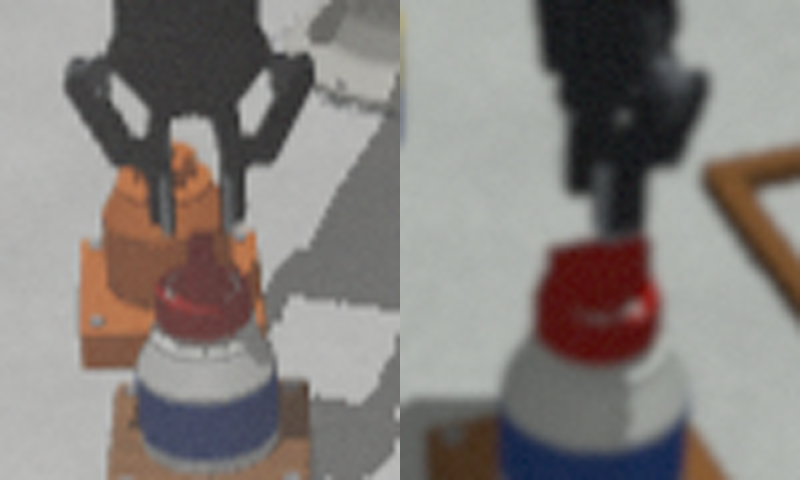

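View pics/w8.png

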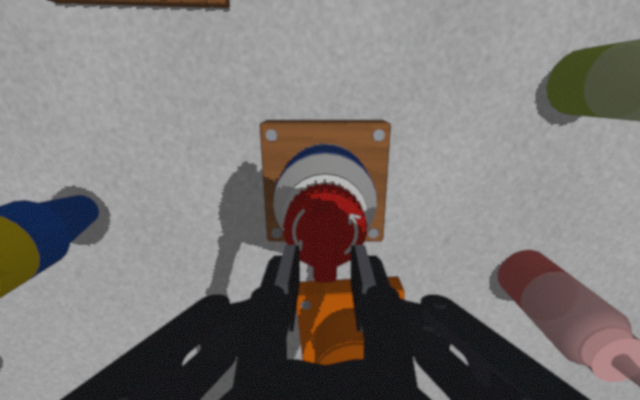

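The fingers straddle the wing centrally (wrist view, wing at (325,262), fingers at 285 and 365). Descending to feel the flat top.

Request:
arm_command([
  [0.3,0,0,5,0],
  [0.3,0,0,13,0],
  [0.3,0,0,21,0],
  [0.3,0,0,27,0],
  [0.3,0,0,31,0],
  [0.3,0,0,33,0],
  [0.3,0,0,33,0],
  [0.3,0,0,33,0],
])

```text
time: 12.43
ee_pos: [0.546, -0.2064, 0.1503]
tcp_rot: [-0.0, 0.999, -0.049, -0.005]
ft_force: [0.5, -0.9, -0.3]
gripper_width: 0.299
```

Request:
arm_command([
  [0.3,0,0,0.5,0],
  [0.3,0,0,1,0],
  [0.3,0,0,1.5,0],
  [0.3,0,0,2,0],
  [0.3,0,0,2.5,0],
  [0.3,0,0,3,0],
  [0.3,0,0,3,0],
  [0.3,0,0,3,0],
])

```text
time: 13.1
ee_pos: [0.5459, -0.2064, 0.1472]
tcp_rot: [-0.0, 0.999, -0.049, -0.005]
ft_force: [-0.6, 0.5, -0.1]
gripper_width: 0.306
```

Request:
arm_command([
  [0.3,0,0,0.5,0],
  [0.3,0,0,1,0],
  [0.3,0,0,1.5,0],
  [0.3,0,0,2,0],
  [0.3,0,0,2.5,0],
  [0.3,0,0,2.5,0],
  [0.3,0,0,2.5,0],
  [0.3,0,0,2.5,0],
])

```text
time: 13.77
ee_pos: [0.5459, -0.2064, 0.145]
tcp_rot: [-0.0, 0.999, -0.05, -0.005]
ft_force: [-0.9, -0.0, 2.3]
gripper_width: 0.3
```

Light contact (2.3 N) at 0.145. Back off 2.5 mm, then close.

Request:
arm_command([
  [0.3,0,0,-1.5,0],
  [0.3,0,0,-2.5,0],
  [0.3,0,0,-2.5,0],
  [0,0,0,-2.5,0],
  [0,0,0,-2.5,0],
  [0,0,0,-2.5,0],
  [0,0,0,-2.5,0],
  [0,0,0,-2.5,0],
])

```text
time: 14.43
ee_pos: [0.5459, -0.2064, 0.1476]
tcp_rot: [-0.0, 0.999, -0.049, -0.005]
ft_force: [0.5, 0.9, 1.0]
gripper_width: 0.151
```

```bash
python3 v.py 9
```

```text
delta [ 0.  -0.1  0.6] twist 0.001 jaw now -95.7 tilt [-9.8e-03  8.0e-04 -1.0e+00] F [-0.8  0.7  1.8] t 14.5833 tcp [ 0.546  -0.2064  0.1476] g 0.15 j6 1.25
```

View pics/m9.png

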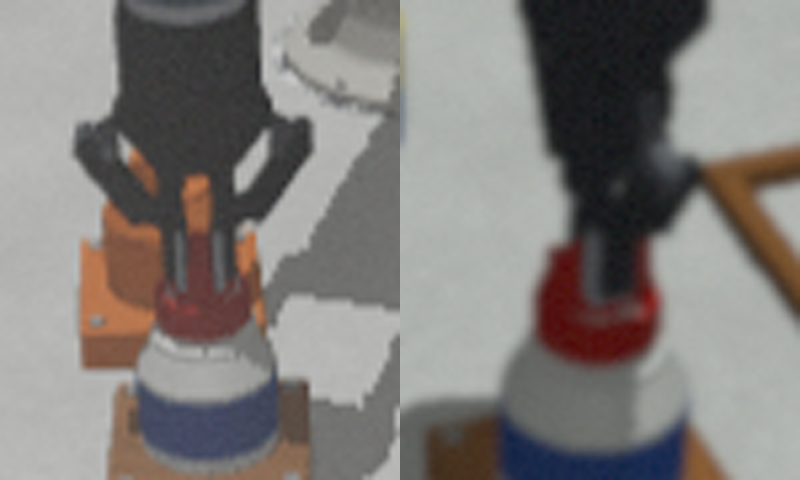

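View pics/w9.png

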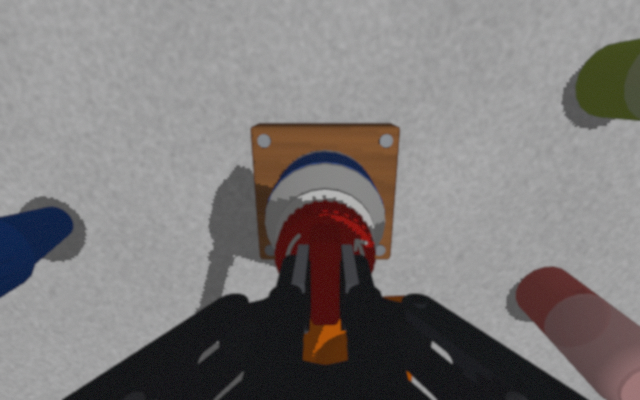

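Gripped (wrist: the pads at 297 and 350 hold the wing). Pushing down 5.5 mm.

Request:
arm_command([
  [0,0,0,1,0],
  [0,0,0,2,0],
  [0,0,0,3,0],
  [0,0,0,4,0],
  [0,0,0,5,0],
  [0,0,0,5.5,0],
  [0,0,0,5.5,0],
  [0,0,0,5.5,0],
])

```text
time: 15.25
ee_pos: [0.546, -0.2064, 0.144]
tcp_rot: [0.0, 0.999, -0.049, -0.004]
ft_force: [-2.2, 2.3, 8.7]
gripper_width: 0.143
```

```bash
python3 -c "
from h import *
delta([.546,-.2063,.142],-28.7)
import time
for i in range(3): print(sense()['ft_force'])"
```

```text
delta [ 0.  -0.1  2. ] twist -1.169 jaw now -95.7 tilt [-8.4e-03  1.0e-04 -1.0e+00] F [-2.2  2.3  8.7] t 15.25 tcp [ 0.546  -0.2064  0.144 ] g 0.143 j6 1.25
[-2.15871578  2.33962754  8.71231092]
[-2.15871578  2.33962754  8.71231092]
[-2.15871578  2.33962754  8.71231092]
```

Request:
arm_command([
  [0,0,0,3,0],
  [0,0,0,4,0],
  [0,0,0,5,0],
  [0,0,0,5.7,0],
  [0,0,0,5.7,0],
  [0,0,0,5.7,0],
  [0,0,0,5.7,0],
  [0,0,0,5.7,0],
])

```text
time: 15.92
ee_pos: [0.546, -0.2064, 0.1413]
tcp_rot: [0.001, 0.999, -0.049, -0.003]
ft_force: [-4.7, 2.5, 12.2]
gripper_width: 0.149
```

```bash
python3 -c "
from h import *
s=sense(); print(s['ft_force'],s['ft_torque'],s['ee_pos'])"; python3 v.py 10
```

```text
[-4.68241464  2.53952334 12.2063167 ] [0.46249658 1.03438433 0.03127038] [ 0.54600229 -0.20641148  0.1412854 ]
delta [-0.  -0.1 -5.7] twist 0.001 jaw now -95.7 tilt [-6.5e-03 -8.0e-04 -1.0e+00] F [-5.4  2.9 13.4] t 16.0667 tcp [ 0.546  -0.2064  0.1413] g 0.15 j6 1.25
```

View pics/m10.png

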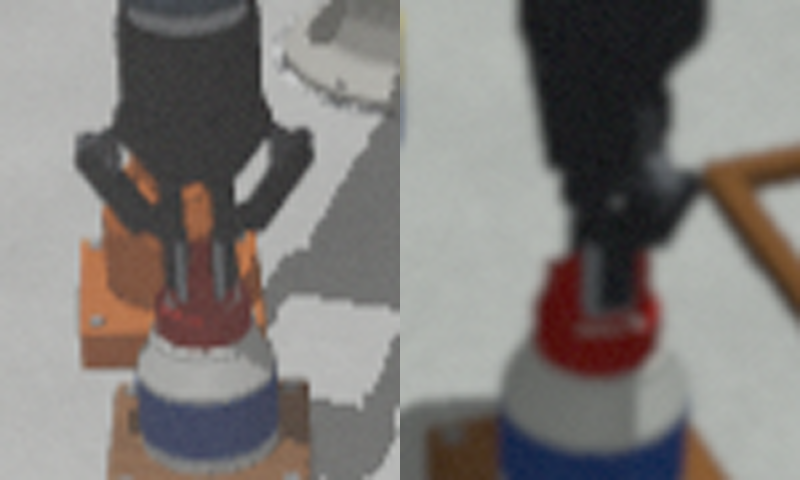

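Force about 13 N, down about 5.3 mm. Twisting CCW (negative about tool z) while keeping the push target.

Request:
arm_command([
  [0,0,0,3,-0.05],
  [0,0,0,3,-0.13],
  [0,0,0,3,-0.22],
  [0,0,0,3,-0.31],
  [0,0,0,3,-0.4],
  [0,0,0,3,-0.48],
  [0,0,0,3,-0.52],
  [0,0,0,3,-0.52],
])

```text
time: 16.73
ee_pos: [0.5473, -0.2063, 0.1418]
tcp_rot: [0.001, 0.978, 0.21, -0.001]
ft_force: [-1.2, 3.4, 12.7]
gripper_width: 0.15
```

```bash
python3 -c "
from h import *
s=sense(); print(s['ft_force'],s['ft_torque'],s['ee_pos'])"; python3 v.py 11
```

```text
[-1.19461497  3.35557861 12.74377451] [0.50174327 0.27124363 0.00126612] [ 0.5472566  -0.20629303  0.1417504 ]
delta [-1.2 -0.5 -5.2] twist 0.521 jaw now -65.8 tilt [-0.0013 -0.0019 -1.    ] F [-1.   2.6 12. ] t 16.8833 tcp [ 0.5473 -0.2063  0.1418] g 0.153 j6 0.73
```

View pics/w11.png

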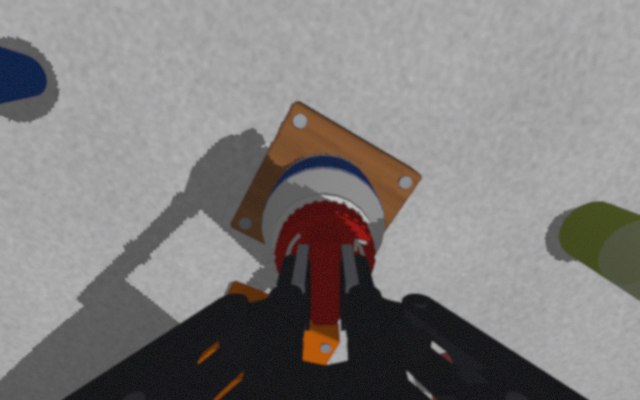

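The cap turns with the jaws: the wing is still aligned and the block is rotated 30° in view. Continuing the remaining 37°.

Request:
arm_command([
  [0,0,0,3.4,-0.06],
  [0,0,0,3.4,-0.15],
  [0,0,0,3.4,-0.25],
  [0,0,0,3.4,-0.35],
  [0,0,0,3.4,-0.45],
  [0,0,0,3.4,-0.55],
  [0,0,0,3.4,-0.63],
  [0,0,0,3.4,-0.65],
])

```text
time: 17.55
ee_pos: [0.547, -0.2055, 0.1411]
tcp_rot: [0.0, 0.859, 0.513, -0.0]
ft_force: [-7.6, 5.2, 14.2]
gripper_width: 0.15
```

```bash
python3 -c "
from h import *
s=sense(); print(s['ft_force'],s['ft_torque'],s['ee_pos'])"; python3 v.py 12
python3 - <<'E'
from h import *
s=load('w12'); cv2.imwrite('pics/w12z.png',cv2.resize(s['color'][80:380,180:480],None,fx=2,fy=2,interpolation=2))
E
```

```text
[-7.64866083  5.21549971 14.15573062] [ 1.03187401  1.27635455 -0.16777276] [ 0.54702589 -0.20545667  0.14109587]
delta [-1.2 -0.5 -5.9] twist 1.172 jaw now -28.6 tilt [-5.0e-04 -1.2e-03 -1.0e+00] F [-5.2  5.  13.9] t 17.7 tcp [ 0.547  -0.2055  0.1411] g 0.15 j6 0.08
```

View pics/w12z.png

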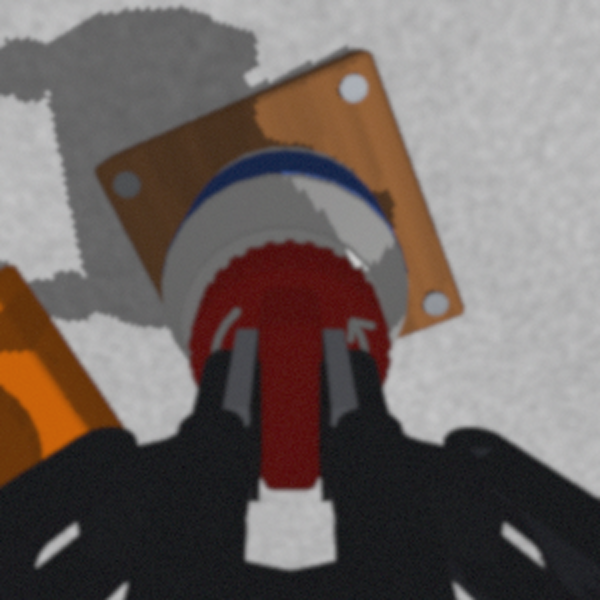

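View pics/m12.png

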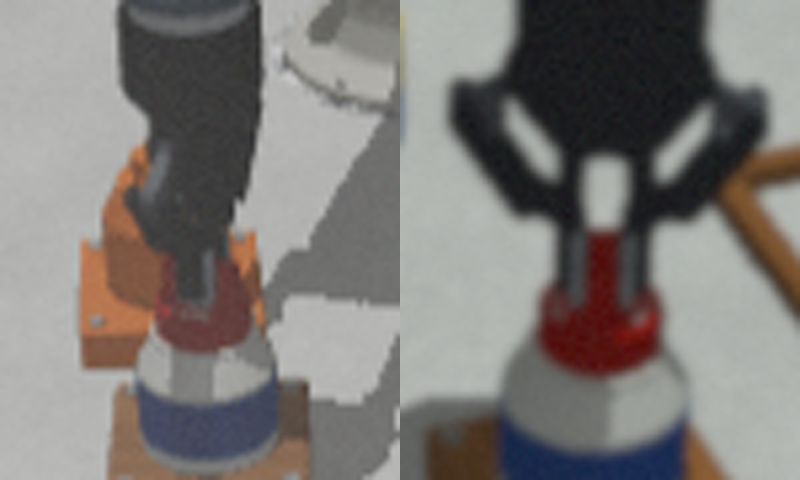

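Rotated 67°, wing still square in the pads. Lifting slowly at first.

Request:
arm_command([
  [0,0,0,1,0],
  [0,0,0,-1,0],
  [0,0,0,-3,0],
  [0,0,0,-5,0],
  [0,0,0,-7,0],
  [0,0,0,-9,0],
  [0,0,0,-10,0],
  [0,0,0,-10,0],
])

```text
time: 18.37
ee_pos: [0.5468, -0.2055, 0.1505]
tcp_rot: [0.0, 0.86, 0.511, -0.001]
ft_force: [-2.2, 0.5, -0.2]
gripper_width: 0.146
```

```bash
python3 v.py 13
```

```text
delta [-1.1 -0.3  3.6] twist 1.172 jaw now -28.6 tilt [-1.5e-03 -9.0e-04 -1.0e+00] F [-1.6 -0.   0.6] t 18.5167 tcp [ 0.5468 -0.2055  0.1506] g 0.147 j6 0.08
```

View pics/m13.png

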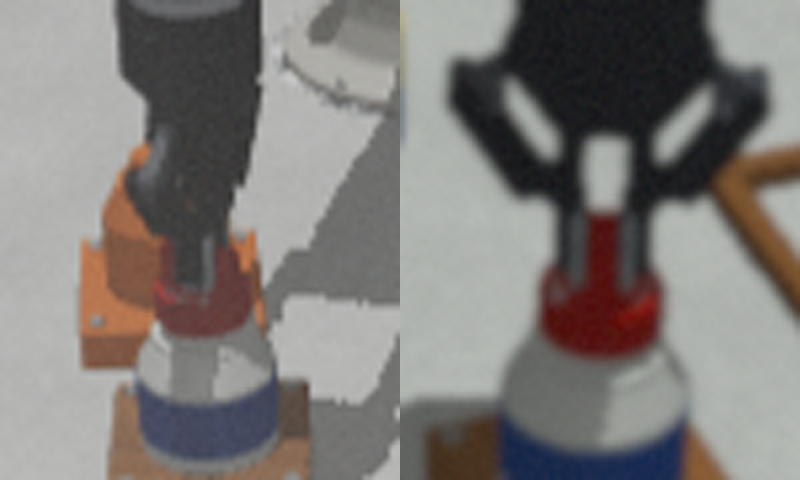

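The cap is coming up freely (no force, 3 mm above its locked height). Continuing.

Request:
arm_command([
  [0,0,0,-3,0],
  [0,0,0,-7,0],
  [0,0,0,-12,0],
  [0,0,0,-19,0],
  [0,0,0,-27,0],
  [0,0,0,-35,0],
  [0,0,0,-40,0],
  [0,0,0,-42,0],
])

```text
time: 19.18
ee_pos: [0.5473, -0.2056, 0.1945]
tcp_rot: [0.001, 0.86, 0.511, -0.0]
ft_force: [0.3, 0.9, 0.4]
gripper_width: 0.151
```

```bash
python3 -c "
from h import *
delta([.546,-.2063,.192])"
```

```text
delta [-1.2 -0.9  2.5] twist 0 jaw now -28.6 tilt [ 9.0e-04 -1.9e-03 -1.0e+00] F [0.3 0.9 0.4] t 19.1833 tcp [ 0.5473 -0.2056  0.1945] g 0.151 j6 0.08
```

Request:
arm_command([
  [0,-0.5,-0.5,1,0],
  [0,-0.5,-0.5,1,0],
  [0,-0.5,-0.5,1,0],
  [0,-0.5,-0.5,1,0],
  [0,-0.5,-0.5,1,0],
  [0,-0.5,-0.5,1,0],
  [0,-0.5,-0.5,1,0],
  [0,-0.5,-0.5,1,0],
])

```text
time: 19.85
ee_pos: [0.5466, -0.2058, 0.1934]
tcp_rot: [0.001, 0.86, 0.511, -0.0]
ft_force: [0.3, -0.8, -0.1]
gripper_width: 0.15
```

```bash
python3 v.py 14
python3 - <<'E'
from h import *
a=load('a14');b=load('b14');va=[]
for s in (a,b):
    m,st,c=comp(mask(s,'r'),*proj(s,[.547,-.206,.175])[0]); va.append((s,m,st)); print(st)
from scipy.optimize import minimize
for z in (.145,.150,.155,.160,.165): print(z,fitcap(va[1:],[.547,-.206,1.07],z))
o=np.hstack([cv2.resize(s['color'][100:300,200:460],None,fx=1.5,fy=1.5) for s in(a,b)]); cv2.imwrite('pics/f14.png',o)
print(sense()['dq'].round(4))
E
```

```text
delta [-0.7 -0.4 46.5] twist 1.172 jaw now -28.6 tilt [ 9.0e-04 -1.9e-03 -1.0e+00] F [-0.2  0.2  0.1] t 20.0 tcp [ 0.5467 -0.2058  0.1935] g 0.15 j6 0.08
[275 170  18  18 185]
[333 185  23  27 378]
0.145 (array([ 0.55456097, -0.19211707,  1.06703787]), np.float64(0.2508152948906505))
0.15 (array([ 0.55193377, -0.19692025,  1.07204436]), np.float64(0.26704096308094766))
0.155 (array([ 0.54851597, -0.20324288,  1.06991782]), np.float64(0.2862091706689938))
0.16 (array([ 0.54476252, -0.2096075 ,  1.06137993]), np.float64(0.3071440166480536))
0.165 (array([ 0.54144998, -0.21585545,  1.06537601]), np.float64(0.3309734758100771))
[-0.0006 -0.0005 -0.0017 -0.0023  0.0011 -0.0003]
```

View pics/m14.png

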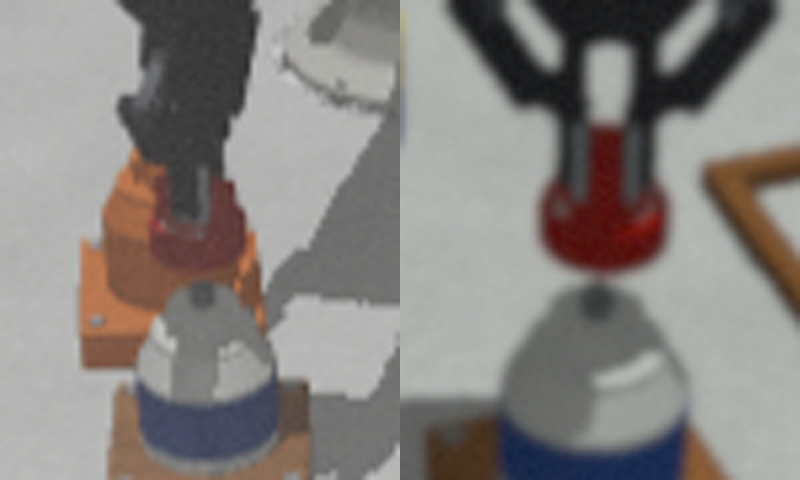

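View pics/f14.png

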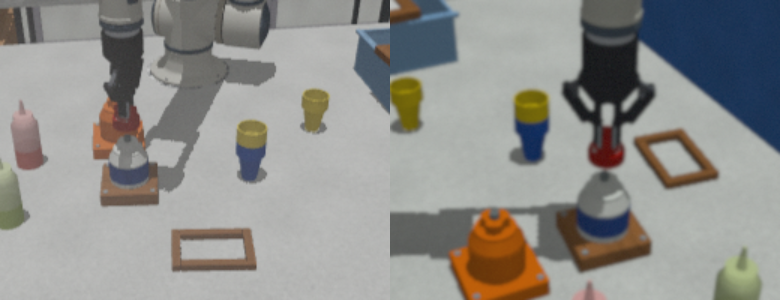

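The pictures show the cap held upright about 37 mm above the mouth (side crop: skirt bottom at (603,268), plunger at (598,300)). The nested cups stand untouched, and the bystanders haven't moved. Handing in.

```bash
python3 -c "
from rig import close_job
print(close_job())"
```

```text
the job is handed in; nothing more can be done
None
```

I nested the yellow cup in the blue one, opened the jug, and handed the job in at about 20 s of the 58 s. No verdict was reported.

- **Cups:** I took the yellow cup farthest from the base. It seated in the blue cup with about 4 N of contact at the expected height, and I let go. The last pictures show its whole collar standing upright on the blue rim.
- **Cap:** I pushed it down about 5 to 6 mm at 12–14 N, turned it 67° counter-clockwise, and lifted it off with no resistance. I then held it upright and still over the mouth, with its underside about 37 mm above it. That gap is worked out from the arm's position.
- **Bystanders:** in the last pictures the squeeze bottles, wooden frame, second yellow cup and orange jug look unmoved. I checked this by eye only.

**Checks that disagreed:**
- The automatic position fits for the nested cups, and for the cap in the fingers, came out poor because parts were hidden. I judged those by eye, arm height and force.
- The overhead "scene" and "side" cameras disagreed by 2–3 mm.
- The wrist camera put the cap's angle at −5.7°, and the first estimate from the other two cameras was −1° to −2°. I used the wrist value, and the fingers fitted the wing squarely.

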